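Bolt the stand down and rock the figurine case out of its tight socket

TASK

Slide the barrel bolt fully home into its keeper so that the silver aluminium stand is locked to its base plate, and leave it home. Then take the figurine case by the tab on its lid and rock it side to side (first away from the bolt, then towards it, at least twice each way, working it up gently rather than yanking) until its tight foot comes free, and finish while still holding it upright and still, just clear above its socket, no more than about 3 cm. Leave everything else on the desk as it is.

Things in the scene. Friction and masses are not known exactly. Their poses are not given: they have to be found in the camera images.
- plate: Fixed dark steel base plate, 130 x 270 x 6 mm, flat on the desk. Origin on the desk directly below the centre of the stand; x across its short side, y along its long side (it spans y = -195 to +75 mm), z up. The bolt moves in +y; side-to-side rocking is towards +y and -y, turning about x.
- stand: Silver aluminium stand on the plate: block 80 (x) x 100 (y) x 34 mm high, 1 kg, axes parallel to the plate's; origin at the centre of its underside, 6 mm above the desk. It lifts straight off the plate unless the bolt is in its keeper, a staple standing 12 mm out from its -y face; with the bolt home it can rise only 1.5 mm.
- socket (a point): Centre of the socket's mouth in the top face of the stand, 40 mm above the desk. The socket is 20 (x) x 48 (y) mm and 22 mm deep to its seat; four rubber spring grips (x = +-8, y = +-14 mm, 14 mm below the mouth) clamp the two broad faces of the case's foot. There is 4 mm of room at each y end for rocking.
- bolt: Steel barrel bolt: rod 10 mm in diameter along y, 22 mm above the desk, sliding only along the plate's y in two saddles (tops 31 mm above the desk). Origin on the rod's axis below its knob: at y = -144 mm in the plate's frame when withdrawn (starts up to 6 mm on from that), -112 mm fully home at its stop; within 5 mm counts as home. Takes about 2 N to slide and stays where left.
- bolt_knob (a point): Centre of the top of the bolt's upright round knob, 12 mm in diameter, top 62 mm above the desk, free for grasping in its upper 30 mm. One saddle is 28 mm in front (+y) of the knob when home, the other 28 mm behind it when withdrawn.
- case: Tin-shaped figurine case, clear wall, grey base and lid, about 160 g. Origin at the centre of the underside of its foot (18 mm above the desk while seated), z up, axes then parallel to the stand's. Foot 16 (x) x 40 (y) x 22 mm high, plugged into the socket; above it a round body, 54 mm in diameter from z = 32 to 84 mm, tapered to 26 mm in diameter at z = 22.
- tab_top (a point): Centre of the top of the upright grey tab on the case's lid, 34 (x) x 12 (y) x 30 mm high (z = 84 to 114 mm in the case's frame), to be pinched across its 12 mm with fingers on its +y and -y faces. Leaning the case 0.1 rad moves this point about 10 mm towards +y or -y.
- foot_grip (a point): Point of the case 8 mm above the underside of its foot, level with the spring grips while seated: rock about this point, 0.1 rad each way. A straight pull takes 50 to 80 N; more than about 40 N strains the bolt and fails. While swinging, the foot creeps up about 2 mm a swing with little pull, so raise it only during swings. About 10 mm of rise frees it from the grips, 22 mm from the socket.
There are look-alikes about, which are no part of the job. What is shaped like the case but pink, purple or red is not meant.

How it is judged:
By the outcome, as a careful person would: the job done as asked, in the order asked, and still so for the second after the job is handed in, while the arm keeps its last pose, push and grip.
It also fails if it takes over 48 s, if anything falls off the work surface, if the arm or the gripper's body presses on something with over 40 N, if the wrist force passes 120 N, or if a joint passes its speed limit or range.

ROBOT

A 7-joint arm with a two-finger parallel gripper is mounted at the origin on the work surface. World frame = base frame: x ahead of the robot, y to its left, z up, the work surface at z = 0. Lengths are in m, angles in rad, forces in N, time in s.
With the tool pointing down it reaches from about 0.4 to 0.85 m from the base axis. Payload 4.5 kg.
Tool frame: the origin (TCP) lies midway between the tips of the shut fingers; the grasp point (between the pads) lies 19 mm behind it; x points along the fingers, z is the direction in which the jaws open and shut, and the axes are right-handed (so a half turn about x gives the same grasp; the last joint's range is limited). The gripper opens to 85 mm and grips with 20 to 120 N. Pads are 22 mm wide; open, the fingers measure 114 mm over their backs; the gripper's body (76 mm by 85 mm) begins 54 mm behind the grasp point. The pads swing forward as they close: fully open they stand 13 mm farther back than shut.
Start: joints at [1.365, 0.689, -0.195, 1.565, 0.157, 0.902, -0.215], TCP at [0.148, -0.607, 0.231] pointing down, gripper open.
Joint ranges: [-3.01, 3.01], [-0.46, 2.08], [-1.47, 1.51], [0.13, 2.56], [-1, 4.14], [0.04, 2.09], [-2.66, 2.66]. Speed limits (rad/s): [2.57, 2.57, 3.14, 3.14, 3.14, 3.14, 3.14].

INTERFACE

Orientations are given as [roll, pitch, yaw] about the fixed x, y, z axes, in that order (R = Rz(yaw) Ry(pitch) Rx(roll)).
In Python, from plant import sensors, eyes, bot gives the robot as it stands.
- The arm moves only by the shell command python3 -m creep 'ROWS'. ROWS is JSON, a list of rows, each a list of 3 entries, a list of its own where there are three numbers: the turn, a rotation vector about the tool's x, y, z in degrees, then the shift along the tool's x, y, z in mm, then the finger opening in mm, from 0 to 85.4. A call has 1 to 10 rows; each row is the pose to reach, as a shift and turn from the pose measured when the call began, along the tool's axes at that moment; what a row does not reach only later rows make up. A row lasts 1/10 s, in which the tool goes at most 50 mm and 8.59 degrees, less where a joint would pass 70% of its speed; a pose out of reach is approached as far as the arm can. A call with a gripper value outside its range is refused whole. The fingers move at their own pace and stop on an object; the grip force is fixed at half the most. Time passes only in rows, so rows that repeat a pose let the fingers close. It gives the time, the measured TCP pose, the force and the opening at its end, in the units of the state.
- sensors.observe(): the state, without advancing time (a new reading comes with each control period).
- eyes.get_image(name): name is "scene" or "top" or "wrist"; returns a dict with "frame" (420x560x3 uint8, blue, green, red), "vertical_fov" (degrees; the focal length in pixels is half the picture's height over the tangent of half this angle, whatever the lens; pixels are square), "cx", "cy" (the principal point, pixels), "view" (4x4, takes a point from world to camera coordinates); the wrist camera has in their place "T_tool_cam" (4x4, takes a point from camera to tool coordinates, whose origin is the TCP and whose axes are the tool frame's). Camera axes: x right, y up, looking along -z (the intrinsics and any distortion apply to the point x, -y, -z); pixel columns grow to the right and rows downward; lengths in m; the calibration is good to about 2 mm. A picture is of the moment at which its call begins: read the wrist's pose just before it. There is no depth.
- bot.job_done(): hands the job in, once; it reports no verdict.
The state is a dict: "t": time; "joints": joint angles; "joint_vel": joint speeds; "joint_efforts": joint torques, N m; "tool_pos": TCP position; "tool_rot": TCP orientation; "contact_force": force on the tool from outside, world axes, zero at the start; "torque": the same for the moment, N m; "grip_width": opening from 0.0 (shut) to 1.0 (fully open).
Only numpy, scipy, OpenCV 4.12 (cv2) and the standard library are available. Lean on these libraries where they do the work, as an engineer would, in place of code of your own. Each camera call takes 0.05 s, during which the arm holds its last target.

## Working session

There is one attempt and no reset: what is moved stays moved. The work goes in short steps, Python scripts to look and compute and a shell command to move; the robot and the scene stay as the last step left them, time stands still between calls to the robot, and variables do not carry over. Pictures are saved under pics/ and viewed, and the job is handed in when it is done.

```bash
ls; mkdir -p pics; python3 - <<'E'
from plant import sensors, eyes, bot
import cv2,numpy as np
s=sensors.observe()
print({k:np.round(v,3).tolist() for k,v in s.items()})
for n in("scene","top","wrist"):
    d=eyes.get_image(n); cv2.imwrite(f"pics/{n}0.png",d["frame"])
    print(n,{k:(np.round(v,4).tolist()) for k,v in d.items() if k!="frame"})
E
```

```text
pics
{'t': 0.0, 'joints': [1.365, 0.69, -0.194, 1.566, 0.157, 0.902, -0.215], 'joint_vel': [0.001, 0.001, 0.0, -0.002, 0.001, -0.0, -0.0], 'joint_efforts': [0.001, -53.962, -1.266, -15.854, 0.009, 0.009, 0.0], 'tool_pos': [0.148, -0.606, 0.23], 'tool_rot': [-3.053, 1.569, 1.899], 'contact_force': [-0.061, 0.222, 0.275], 'torque': [0.045, -0.003, -0.026], 'grip_width': 0.999}
scene {'vertical_fov': 46.2999, 'cx': 270.7229, 'cy': 202.8658, 'view': [[-0.6685, 0.7435, 0.0173, 0.3351], [-0.5704, -0.5275, 0.6296, 0.2159], [0.4772, 0.411, 0.7768, -1.1784], [0.0, 0.0, 0.0, 1.0]]}
top {'vertical_fov': 53.506, 'cx': 277.8624, 'cy': 205.3996, 'view': [[0.009, -0.9996, 0.0271, 0.0047], [0.9975, 0.0109, 0.0698, -0.533], [-0.07, 0.0264, 0.9972, -0.7184], [0.0, 0.0, 0.0, 1.0]]}
wrist {'vertical_fov': 58.966, 'cx': 277.1269, 'cy': 213.4726, 'T_tool_cam': [[-0.0002, 0.3236, -0.9462, -0.1433], [0.0011, 0.9462, 0.3236, 0.0834], [1.0, -0.001, -0.0005, 0.0006], [0.0, 0.0, 0.0, 1.0]]}
```

View pics/scene0.png

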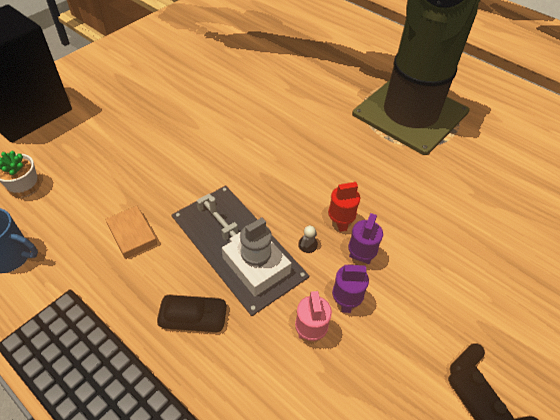

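View pics/top0.png

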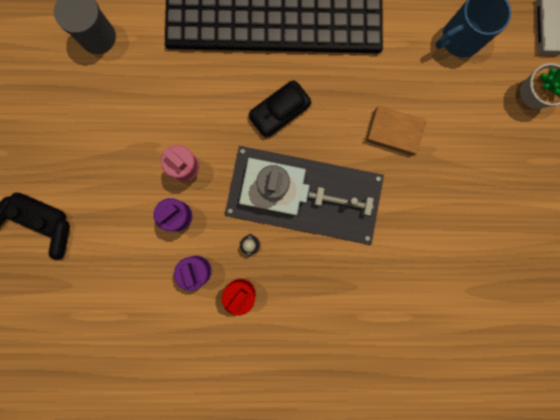

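View pics/wrist0.png

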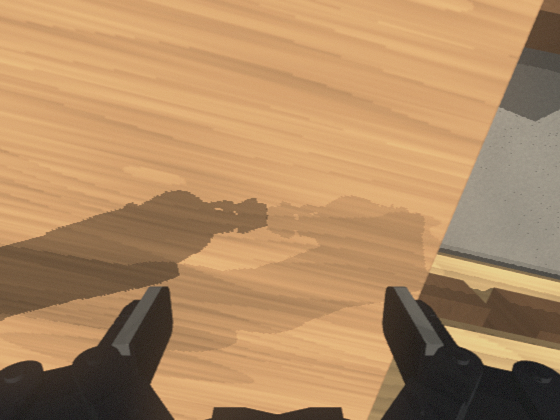

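The top view shows a dark plate with corner screws at about (241,152), (379,179), (368,240) and (231,211). On it, the silver stand carries the grey case at (273,183), and the bolt runs to the right with its knob near (355,203). Look-alikes are pink (179,163), purple (172,215) and (191,273), and red (238,297). Only the grey case stands in the silver stand, so that is the one meant. I'll check it in enlarged crops.

```bash
python3 - <<'E'
import cv2
a=cv2.imread("pics/top0.png")[135:255,215:395]; cv2.imwrite("pics/topc.png",cv2.resize(a,None,fx=4.4,fy=4.4,interpolation=cv2.INTER_CUBIC))
a=cv2.imread("pics/scene0.png")[175:325,160:320]; cv2.imwrite("pics/scenec.png",cv2.resize(a,None,fx=4,fy=4,interpolation=cv2.INTER_CUBIC))
E
```

```text
(no output)
```

View pics/topc.png

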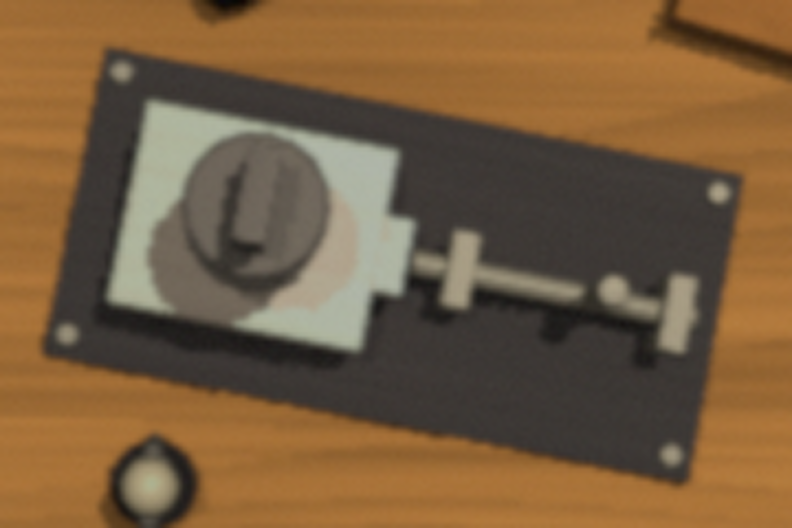

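View pics/scenec.png

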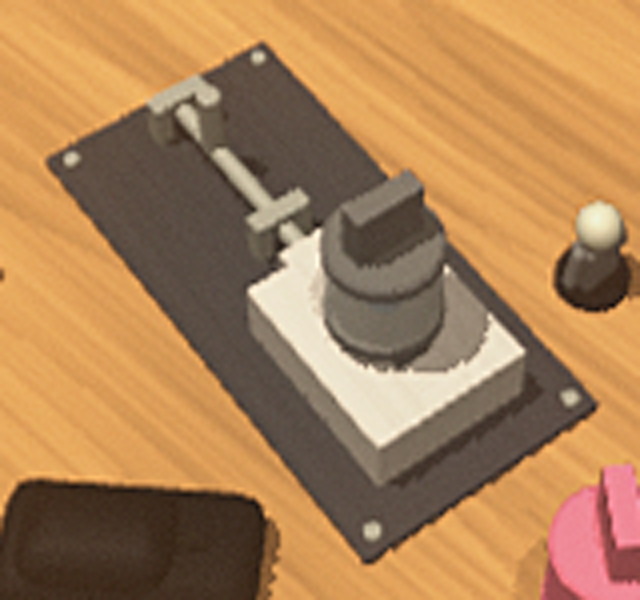

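The crops confirm the grey case with its tab, seated in the silver stand, and the withdrawn bolt with its knob near the rear saddle. Next I'll measure the plate from its corners and edges.

```bash
cat > h.py <<'E'
import cv2,numpy as np
from scipy.spatial.transform import Rotation as R
class Cam:
    def __init__(s,d,pose=None):
        h=d["frame"].shape[0]; s.f=h/2/np.tan(np.radians(d["vertical_fov"]/2)); s.cx,s.cy=d["cx"],d["cy"]
        if "view" in d: s.V=np.array(d["view"])
        else:
            T=np.eye(4); T[:3,:3]=R.from_euler("xyz",pose["tool_rot"]).as_matrix(); T[:3,3]=pose["tool_pos"]
            s.V=np.linalg.inv(T@np.array(d["T_tool_cam"]))
    def ray(s,u,v):
        W=np.linalg.inv(s.V); r=W[:3,:3]@np.array([(u-s.cx)/s.f,-(v-s.cy)/s.f,-1]); return W[:3,3],r/np.linalg.norm(r)
    def onz(s,p,z):
        o,r=s.ray(*p); return o+r*(z-o[2])/r[2]
    def proj(s,P):
        q=s.V[:3,:3]@np.asarray(P)+s.V[:3,3]; return np.array([s.cx+s.f*q[0]/-q[2],s.cy-s.f*q[1]/-q[2]])
def tri(a,pa,b,pb):
    o1,r1=a.ray(*pa);o2,r2=b.ray(*pb)
    t=np.linalg.lstsq(np.array([r1,-r2]).T,o2-o1,rcond=None)[0]
    x,y=o1+t[0]*r1,o2+t[1]*r2; return (x+y)/2,np.linalg.norm(x-y)
E
python3 - <<'E'
from h import *
from plant import eyes
T=eyes.get_image("top");S=eyes.get_image("scene");t=Cam(T);s=Cam(S)
ct=[(x/4.4+215-.4,y/4.4+135-.4) for x,y in [(108,50),(742,175),(688,482),(45,355)]]
cs=[(x/4+160-.4,y/4+175-.4) for x,y in [(366,563),(48,160),(263,43),(596,407)]]
# order: (+x,+y),(+x,-y),(-x,-y),(-x,+y)
loc=np.array([[.065,.075],[.065,-.195],[-.065,-.195],[-.065,.075]])
def fit(P):
    P=np.array(P)[:,:2]; a=loc-loc.mean(0); b=P-P.mean(0)
    th=np.arctan2((a[:,0]*b[:,1]-a[:,1]*b[:,0]).sum(),(a*b).sum()); M=np.array([[np.cos(th),-np.sin(th)],[np.sin(th),np.cos(th)]])
    o=P.mean(0)-M@loc.mean(0); print("yaw",np.degrees(th),"o",o,"res",np.round(1000*(P-(loc@M.T+o)),1).tolist()); return th,o,M
for c,px in((t,ct),(s,cs)):
    th,o,M=fit([c.onz(p,.006) for p in px])
    print(np.round([c.onz(p,.006) for p in px],4).tolist())
    for n,l in dict(knob=(0,-.141,.062),knob31=(0,-.141,.031),tab=(0,0,.132),staple=(0,-.056,.04)).items():
        P=np.r_[o+M@np.array(l[:2]),l[2]]; print(n,np.round(P,4),np.round(t.proj(P),1),np.round(s.proj(P),1))
for a,b in zip(ct,cs): print("tri",tri(t,a,s,b))
print(t.onz((614/4.4+214.6,290/4.4+134.6),.062))
E
```

```text
yaw -10.534087986463897 o [0.56454671 0.02030858] res [[-1.1, -1.3], [-0.3, 1.5], [0.8, 1.1], [0.7, -1.4]]
[[0.641, 0.0809, 0.006], [0.5925, -0.1817, 0.006], [0.4658, -0.1584, 0.006], [0.515, 0.1045, 0.006]]
knob [ 0.5388 -0.1183  0.062 ] [355.2 200.9] [211.1 197.5]
knob31 [ 0.5388 -0.1183  0.031 ] [351.5 202.4] [212.3 207.8]
tab [0.5645 0.0203 0.132 ] [273.3 179. ] [255.4 223.6]
staple [ 0.5543 -0.0347  0.04  ] [304.3 192.4] [237.6 233.9]
yaw -10.901836656588436 o [0.56651135 0.02181714] res [[-1.4, -0.6], [-1.1, 1.6], [1.2, 0.2], [1.3, -1.2]]
[[0.6432, 0.0826, 0.006], [0.5923, -0.1803, 0.006], [0.467, -0.1572, 0.006], [0.5182, 0.1065, 0.006]]
knob [ 0.5398 -0.1166  0.062 ] [354.2 200.3] [211.3 198.3]
knob31 [ 0.5398 -0.1166  0.031 ] [350.5 201.7] [212.5 208.6]
tab [0.5665 0.0218 0.132 ] [272.3 177.7] [255.3 224.8]
staple [ 0.5559 -0.0332  0.04  ] [303.4 191.5] [237.6 235. ]
tri (array([0.64182699, 0.08120336, 0.0020993 ]), np.float64(8.54324960645465e-05))
tri (array([ 0.59227217, -0.1814458 ,  0.00523492]), np.float64(0.0012013878247060668))
tri (array([ 0.46563774, -0.15892795,  0.00351924]), np.float64(0.00023845763548651757))
tri (array([0.51534045, 0.10494575, 0.00065282]), np.float64(0.0002942673788005662))
[ 0.53944914 -0.11647644  0.062     ]
```

```bash
cat >> h.py <<'E'
def cur():
    from plant import sensors
    s=sensors.observe(); return s,R.from_euler("xyz",s["tool_rot"])
def goal(yaw,sgn,lean=0):
    """tool x down, tool z = sgn*plate y, leaned about plate x by lean (rad, right-hand)"""
    py=np.array([-np.sin(yaw),np.cos(yaw),0]);px=np.array([np.cos(yaw),np.sin(yaw),0])
    x=np.array([0,0,-1.]);z=sgn*py;y=np.cross(z,x)
    return R.from_rotvec(px*lean)*R.from_matrix(np.c_[x,y,z])
def rel(P,G,at=None):
    s,Rc=cur()
    return "turn",np.round(np.degrees((Rc.inv()*G).as_rotvec()),2).tolist(),"shift",np.round(1000*Rc.inv().apply(np.asarray(P)-s["tool_pos"]),1).tolist()
E
python3 - <<'E'
from h import *
s,Rc=cur(); print(Rc.as_matrix().round(3))
for g in(1,-1): print(g,rel([.545,-.08,.24],goal(np.radians(-10.7),g)))
E
```

```text
[[-0.     0.971  0.238]
 [ 0.001  0.238 -0.971]
 [-1.    -0.    -0.001]]
1 ('turn', [-155.55, -0.02, -0.06], 'shift', [-8.8, 510.5, -417.5])
-1 ('turn', [24.45, -0.05, 0.01], 'shift', [-8.8, 510.5, -417.5])
```

```bash
python3 -m creep '[[[2,0,0],[0,40,-32],85],[[4,0,0],[0,78,-64],85],[[6,0,0],[0,117,-96],85],[[8,0,0],[0,156,-128],85],[[10,0,0],[-2,195,-160],85],[[12,0,0],[-3,234,-192],85],[[14,0,0],[-4,273,-224],85],[[16,0,0],[-5,312,-256],85],[[18,0,0],[-6,351,-288],85],[[20,0,0],[-7,390,-320],85]]' ; python3 - <<'E'
from h import *
print(rel([.545,-.08,.24],goal(np.radians(-10.7),-1)),cur()[0]["joints"])
E
```

```text
t: 1.25
tool_pos: [0.4494, -0.2054, 0.2382]
tool_rot: [3.135, 1.57, 1.454]
contact_force: [1.8, -0.8, 0.8]
grip_width: 0.993
('turn', [4.36, -0.03, 0.0], 'shift', [-1.7, 81.2, -135.2]) [ 0.36413186  0.50814961 -0.04358615  1.94826487  0.03256091  0.68596475
 -1.38052021]
```

```bash
python3 -m creep '[[[1,0,0],[0,20,-34],85],[[2.2,0,0],[-1,41,-68],85],[[3.3,0,0],[-1,61,-102],85],[[4.3,0,0],[-2,81,-135],85],[[4.3,0,0],[-2,81,-135],85],[[4.3,0,0],[-2,81,-135],85]]' ; python3 - <<'E'
from h import *
from plant import eyes
s,_=cur(); d=eyes.get_image("wrist"); cv2.imwrite("pics/w1.png",d["frame"])
c=Cam(d,s); np.savez("w1.npz",V=c.V,f=c.f,cx=c.cx,cy=c.cy)
th=np.radians(-10.7);M=np.array([[np.cos(th),-np.sin(th)],[np.sin(th),np.cos(th)]])
for n,l in dict(knob=(0,-.141,.062),tab=(0,0,.132),).items():
    P=np.r_[np.array([.5655,.0211])+M@np.array(l[:2]),l[2]]; print(n,P.round(4),c.proj(P).round(1))
print(s["tool_pos"],s["contact_force"],s["torque"])
E
```

```text
t: 1.85
tool_pos: [0.5449, -0.0793, 0.2401]
tool_rot: [-2.378, 1.57, 2.152]
contact_force: [0.0, -0.9, 0.1]
grip_width: 0.999
knob [ 0.5393 -0.1174  0.062 ] [319.7 184. ]
tab [0.5655 0.0211 0.132 ] [132.2 207.5]
[ 0.54491259 -0.07927495  0.24007768] [ 0.01963695 -0.93595715  0.11092372] [-0.09041509 -0.03558659 -0.03805153]
```

View pics/w1.png

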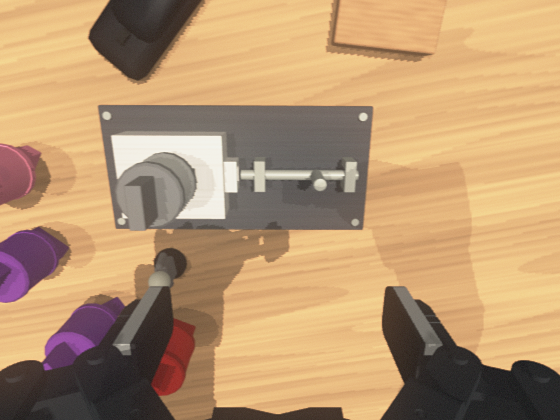

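The wrist view shows the knob top at about (320,184), just where I predicted. The tab is around (140,203), the front saddle at (259,176) and the rear saddle at (349,176). I'll zoom in and triangulate.

```bash
python3 - <<'E'
import cv2
f=cv2.imread("pics/w1.png")
a=cv2.resize(f[150:240,100:210],None,fx=4,fy=4,interpolation=cv2.INTER_CUBIC)
b=cv2.resize(f[150:240,270:370],None,fx=4,fy=4,interpolation=cv2.INTER_CUBIC)
import numpy as np
cv2.imwrite("pics/w1c.png",np.hstack([a[:, :400],b[:, :400]]))
E
```

```text
(no output)
```

View pics/w1c.png

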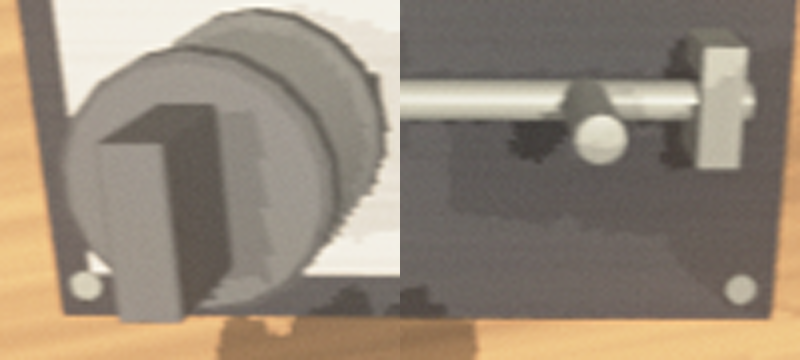

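```bash
python3 - <<'E'
from h import *
from plant import eyes
t=Cam(eyes.get_image("top"));s=Cam(eyes.get_image("scene"))
w=Cam.__new__(Cam); z=np.load("w1.npz"); w.V,w.f,w.cx,w.cy=z["V"],float(z["f"]),float(z["cx"]),float(z["cy"])
print("knob",tri(t,(354.15,200.5),w,(319.9,184.4)),w.onz((319.9,184.4),.062))
print("tab",tri(s,(255.9,225.1),w,(134.7,207.9)),w.onz((134.7,207.9),.132))
# plate corners in w1: TL TR BR BL
P=[w.onz(p,.006) for p in [(98.5,105),(373,106.5),(366,230),(116,230)]]
print(np.round(P,4))
# screws
Q=[w.onz(p,.006)[:2] for p in [(106.5,115.5),(363,117),(354.7,222),(121.3,221.2)]]
print(np.round(Q,4), [np.degrees(np.arctan2(*(Q[a]-Q[b])))for a,b in((0,1),(3,2))])
c=np.mean(P,0)[:2]; a=np.radians(10.7);print("origin",c+.06*np.array([np.sin(a),np.cos(a)]))
E
```

```text
knob (array([ 0.53922605, -0.11698215,  0.06234903]), np.float64(0.001200716682236503)) [ 0.53888603 -0.11756428  0.062     ]
tab (array([0.56411381, 0.02105263, 0.12831858]), np.float64(0.0002312746577961293)) [0.56491055 0.01942328 0.132     ]
[[ 0.6417  0.0796  0.006 ]
 [ 0.5917 -0.1838  0.006 ]
 [ 0.4637 -0.1635  0.006 ]
 [ 0.5131  0.1046  0.006 ]]
[[ 0.6307  0.0752]
 [ 0.5836 -0.1731]
 [ 0.4752 -0.1525]
 [ 0.5218  0.0957]] [np.float64(10.758614937111076), np.float64(10.637332662089378)]
origin [0.56369334 0.01817807]
```

```bash
python3 - <<'E'
from h import *
print(rel([.539,-.1173,.039],goal(np.radians(-10.7),-1)))
E
```

```text
('turn', [-0.08, 0.03, 0.05], 'shift', [201.3, 2.1, 35.6])
```

```bash
python3 -m creep '[[[0,0,0],[35,1,18],60],[[0,0,0],[75,2,36],45],[[0,0,0],[115,2,36],40],[[0,0,0],[150,2,36],40],[[0,0,0],[180,2,36],40],[[0,0,0],[201,2,36],40],[[0,0,0],[201,2,36],40],[[0,0,0],[201,2,36],40]]'; python3 - <<'E'
from h import *
from plant import eyes
s,_=cur(); d=eyes.get_image("wrist"); cv2.imwrite("pics/w2.png",d["frame"])
print(rel([.539,-.1173,.039],goal(np.radians(-10.7),-1)))
E
```

```text
t: 2.8
tool_pos: [0.5386, -0.1188, 0.0397]
tool_rot: [-0.729, 1.569, -2.489]
contact_force: [0.1, -0.7, 0.2]
grip_width: 0.467
('turn', [-0.16, 0.05, -0.03], 'shift', [1.3, -0.5, -1.4])
```

View pics/w2.png

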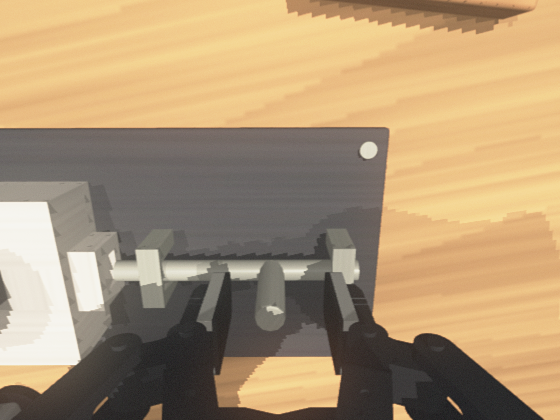

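The knob stands between the two pads, with its top at about (270,318). I'll close on it.

```bash
python3 -m creep '[[[0,0,0],[0,0,-1],20],[[0,0,0],[0,0,-1],8],[[0,0,0],[0,0,-1],6],[[0,0,0],[0,0,-1],6],[[0,0,0],[0,0,-1],6]]'; python3 - <<'E'
from h import *
P0=np.array([.5645,.0200]);yd=np.array([.1857,.9826])
s,_=cur(); print((s["tool_pos"][:2]-P0)@yd)
E
```

```text
t: 3.35
tool_pos: [0.5404, -0.1179, 0.0419]
tool_rot: [1.311, 1.567, -0.45]
contact_force: [0.2, -0.5, 6.3]
grip_width: 0.109
-0.13996933931535793
```

```bash
python3 -m creep '[[[0,0,0],[0,0,0],6]]'; python3 - <<'E'
from h import *
from plant import eyes
d=eyes.get_image("wrist"); cv2.imwrite("pics/w3.png",d["frame"])
E
```

```text
t: 3.45
tool_pos: [0.5405, -0.1179, 0.0422]
tool_rot: [1.339, 1.567, -0.421]
contact_force: [0.8, -0.8, -14.5]
grip_width: 0.109
```

View pics/w3.png

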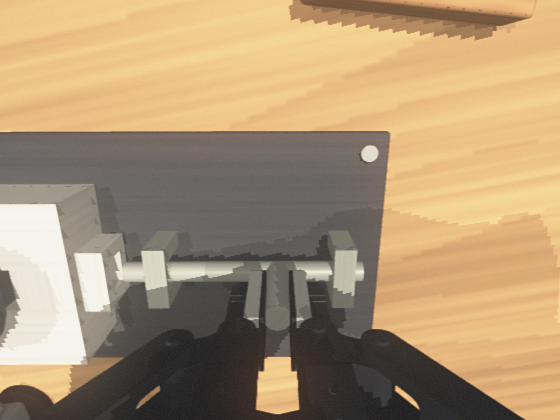

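The knob is pinched between the pads. Sliding it +y, which is tool −z.

```bash
python3 -m creep '[[[0,0,0],[0,0,-5],6],[[0,0,0],[0,0,-11],6],[[0,0,0],[0,0,-17],6],[[0,0,0],[0,0,-22],6],[[0,0,0],[0,0,-25],6],[[0,0,0],[0,0,-26],6]]'; python3 - <<'E'
from h import *
P0=np.array([.5645,.0200]);yd=np.array([.1857,.9826])
s,_=cur(); print((s["tool_pos"][:2]-P0)@yd)
E
```

```text
t: 4.1
tool_pos: [0.5454, -0.0917, 0.042]
tool_rot: [1.372, 1.567, -0.387]
contact_force: [-0.3, -2.2, -3.6]
grip_width: 0.112
-0.11325828724416782
```

```bash
python3 -m creep '[[[0,0,0],[0,0,-1],6],[[0,0,0],[0,0,-2],6],[[0,0,0],[0,0,-3],6],[[0,0,0],[0,0,-3],6]]'; python3 - <<'E'
from h import *
from plant import eyes
P0=np.array([.5645,.0200]);yd=np.array([.1857,.9826])
s,_=cur(); print((s["tool_pos"][:2]-P0)@yd,s["contact_force"])
d=eyes.get_image("wrist"); cv2.imwrite("pics/w4.png",d["frame"])
E
```

```text
t: 4.5
tool_pos: [0.5458, -0.0895, 0.0421]
tool_rot: [1.149, 1.567, -0.61]
contact_force: [-0.5, -3.7, -3.3]
grip_width: 0.112
-0.11102068191132006 [-0.46209164 -3.71209943 -3.29824582]
```

View pics/w4.png

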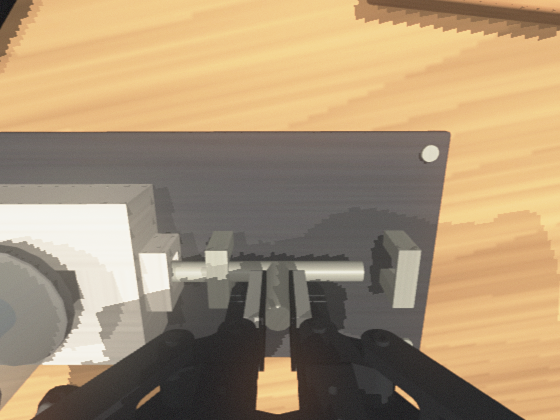

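```bash
python3 -m creep '[[[0,0,0],[0,0,-1],6],[[0,0,0],[0,0,-2],6],[[0,0,0],[0,0,-3],6]]'; python3 - <<'E'
from h import *
P0=np.array([.5645,.0200]);yd=np.array([.1857,.9826])
s,_=cur(); print((s["tool_pos"][:2]-P0)@yd,s["contact_force"])
E
```

```text
t: 4.85
tool_pos: [0.5458, -0.0893, 0.042]
tool_rot: [0.618, 1.565, -1.144]
contact_force: [-0.4, -10.4, -2.6]
grip_width: 0.111
-0.11086586538680297 [ -0.37012689 -10.43095987  -2.59397914]
```

The force rose to 10 N with no further motion, so the bolt is at its stop. It travelled about 29 mm, to y ≈ −111. Releasing and rising.

```bash
python3 -m creep '[[[0,0,0],[0,0,2],12],[[0,0,0],[0,0,2],22],[[0,0,0],[0,0,2],30],[[0,0,0],[0,0,2],30],[[0,0,0],[-20,0,2],30],[[0,0,0],[-50,0,2],30],[[0,0,0],[-90,0,2],40],[[0,0,0],[-125,0,0],50],[[0,0,0],[-140,0,-20],60],[[0,0,0],[-140,0,-40],60]]'; python3 - <<'E'
from h import *
print(rel([.5648,.0203,.175],goal(np.radians(-10.7),-1)))
E
```

```text
t: 5.85
tool_pos: [0.555, -0.0491, 0.185]
tool_rot: [1.213, 1.561, -0.55]
contact_force: [-0.0, -0.7, 0.1]
grip_width: 0.702
('turn', [-0.35, 0.2, -0.54], 'shift', [9.7, -3.8, -70.0])
```

```bash
python3 -m creep '[[[0,0.1,-0.2],[2,-1,-22],60],[[-0.2,0.2,-0.5],[4,-2,-44],60],[[-0.3,0.2,-0.5],[8,-4,-62],60],[[-0.3,0.2,-0.5],[10,-4,-70],60],[[-0.3,0.2,-0.5],[10,-4,-70],60],[[-0.3,0.2,-0.5],[10,-4,-70],60]]'; python3 - <<'E'
from h import *
from plant import eyes
print(rel([.5648,.0203,.175],goal(np.radians(-10.7),-1)))
s,_=cur(); d=eyes.get_image("wrist"); cv2.imwrite("pics/w5.png",d["frame"]); c=Cam(d,s); np.savez("w5.npz",V=c.V,f=c.f,cx=c.cx,cy=c.cy)
T=eyes.get_image("scene"); cv2.imwrite("pics/scene5.png",T["frame"])
E
```

```text
t: 6.45
tool_pos: [0.5645, 0.0192, 0.1747]
tool_rot: [0.621, 1.57, -1.138]
contact_force: [-0.9, -0.3, 0.6]
grip_width: 0.7
('turn', [-0.1, 0.06, -0.04], 'shift', [-0.3, 0.1, -1.1])
```

View pics/w5.png

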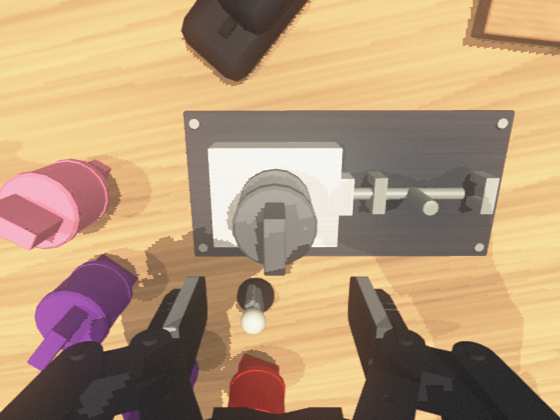

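View pics/scene5.png

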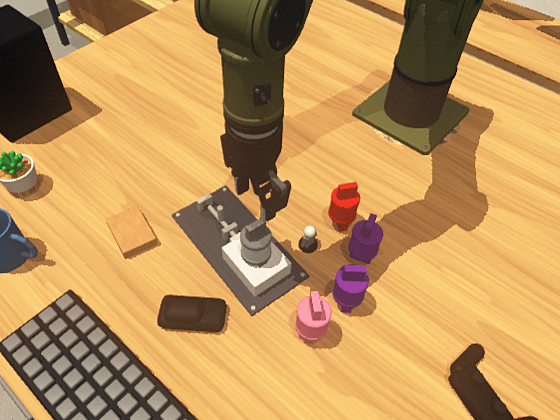

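```bash
python3 - <<'E'
from h import *
f=cv2.imread("pics/w5.png"); cv2.imwrite("pics/w5c.png",cv2.resize(f[160:290,200:480],None,fx=2.8,fy=2.8,interpolation=cv2.INTER_CUBIC))
E
```

```text
(no output)
```

View pics/w5c.png

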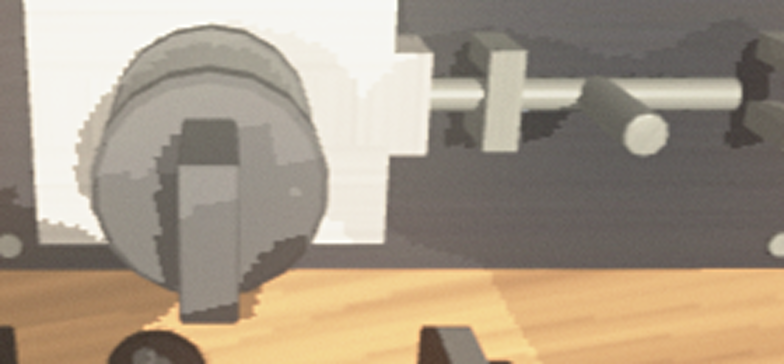

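```bash
python3 - <<'E'
from h import *
def L(n):
    w=Cam.__new__(Cam); z=np.load(n); w.V,w.f,w.cx,w.cy=z["V"],float(z["f"]),float(z["cx"]),float(z["cy"]); return w
a,b=L("w1.npz"),L("w5.npz")
print(tri(a,(134.7,207.9),b,(274.6,246.5)), b.onz((274.6,246.5),.132))
k=b.onz((430.4,207.2),.062); t=b.onz((274.6,246.5),.132); print("knob",k,(k-t)[:2]@[.1857,.9826],(k-t)[:2]@[.9826,-.1857])
e=b.onz((200+238/2.8,160+165/2.8),.132)-b.onz((200+240/2.8,160+321/2.8),.132);print("tab edge yaw",np.degrees(np.arctan2(e[1],e[0])),np.linalg.norm(e))
P=t.copy();P[2]=.106
print(rel(P,goal(np.radians(-10.7),-1)))
E
```

```text
(array([0.56479088, 0.01988894, 0.13068499]), np.float64(0.000448734477544749)) [0.56558453 0.01967068 0.132     ]
knob [ 0.54455687 -0.09087735  0.062     ] -0.11252932865223533 -0.00013301522660255993
tab edge yaw -9.648341551833315 0.03318943242047937
('turn', [-0.17, 0.06, -0.06], 'shift', [68.8, 0.7, -1.2])
```

Measured from the tab, the knob lies at −112.5 mm, so the bolt is home. The tab triangulates to (0.565, 0.0198, 0.131), which agrees with the expected 0.132 height. Descending onto it.

```bash
python3 -m creep '[[[0,0,0],[20,0,0],45],[[0,0,0],[40,1,-1],40],[[0,0,0],[58,1,-1],40],[[0,0,0],[68,1,-1],40],[[0,0,0],[68,1,-1],40],[[0,0,0],[68,1,-1],40]]'; python3 - <<'E'
from h import *
from plant import eyes
print(rel([.5654,.0199,.106],goal(np.radians(-10.7),-1)))
d=eyes.get_image("wrist"); cv2.imwrite("pics/w6.png",d["frame"])
E
```

```text
t: 7.15
tool_pos: [0.5661, 0.0189, 0.1073]
tool_rot: [0.955, 1.569, -0.806]
contact_force: [0.3, -0.3, 0.4]
grip_width: 0.473
('turn', [-0.21, 0.06, -0.09], 'shift', [1.3, -0.9, -0.9])
```

View pics/w6.png

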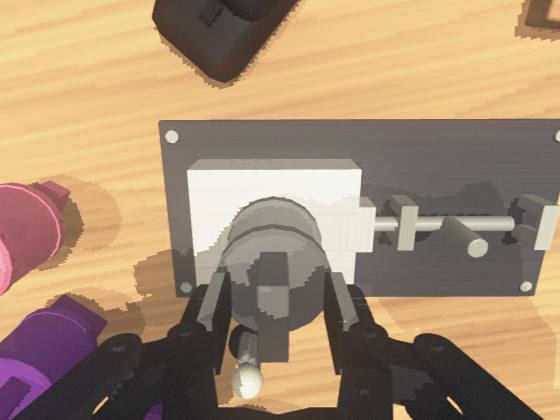

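The tab stands centred between the pads at about (273,320). Closing.

```bash
python3 -m creep '[[[0,0,0],[0,0,-1],22],[[0,0,0],[0,0,-1],8],[[0,0,0],[0,0,-1],5],[[0,0,0],[0,0,-1],5],[[0,0,0],[0,0,-1],5],[[0,0,0],[0,0,-1],5],[[0,0,0],[0,0,-1],5]]'; python3 - <<'E'
from h import *
s,_=cur();print(s["contact_force"],s["torque"],s["grip_width"],rel([.5654,.0199,.106],goal(np.radians(-10.7),-1)))
E
```

```text
t: 7.9
tool_pos: [0.5674, 0.0203, 0.1086]
tool_rot: [1.548, 1.566, -0.213]
contact_force: [0.4, 0.2, 5.9]
grip_width: 0.126
[0.38539945 0.20932763 5.8850325 ] [0.07896333 0.09352335 0.03139845] 0.1256602044147832 ('turn', [-0.18, 0.01, -0.25], 'shift', [2.6, -1.9, 0.8])
```

The tab is gripped at about 10.7 mm. First swing goes away from the bolt (turn −y, shift −z), with about 2 mm of rise.

```bash
python3 -m creep '[[[0,-1.2,0],[-0.4,0,-1.7],5],[[0,-2.4,0],[-0.7,0,-3.5],5],[[0,-3.6,0],[-1.1,0,-5.2],5],[[0,-4.8,0],[-1.4,0,-6.9],5],[[0,-5.8,0],[-1.6,0,-8.4],5],[[0,-6,0],[-1.6,0,-8.6],5]]'; cat >> h.py <<'E'
def rep():
    s,Rc=cur(); yaw=np.radians(-10.7); G=goal(yaw,-1)
    v=(G.inv()*Rc).as_rotvec(degrees=True); d=G.inv().apply(s["tool_pos"]-np.array([.5654,.0199,.1086]))*1000
    t=np.radians(v[1]); piv=d[0]+82.6*(np.cos(t)-1)
    print("lean",v.round(2),"disp tool xyz",d.round(1),"pivot rise",round(-d[0]+82.6*(1-np.cos(t)),1),"pivot dz",round(d[2]-82.6*np.sin(t),1),"F",np.round(s["contact_force"],1),"M",np.round(s["torque"],2),"t",s["t"],"g",s["grip_width"])
E
python3 -c "from h import *;rep()"
```

```text
t: 8.5
tool_pos: [0.5687, 0.0292, 0.1094]
tool_rot: [0.031, 1.464, -1.728]
contact_force: [1.3, -2.0, -13.1]
grip_width: 0.124
lean [ 0.11 -6.12  0.18] disp tool xyz [-0.8  1.5 -9.7] pivot rise 1.3 pivot dz -0.9 F [  1.3  -2.  -13.1] M [-0.   -0.6   0.09] t 8.5 g 0.123701944509671
```

Lean is −6.1° (away), rise about 1.3 mm and pull 13 N. Now towards the bolt.

```bash
python3 -m creep '[[[0,1.5,0],[-0.4,0,2.2],5],[[0,3,0],[-0.7,0,4.4],5],[[0,4.5,0],[-0.9,0,6.6],5],[[0,6,0],[-1.1,0,8.9],5],[[0,7.5,0],[-1.2,0,11],5],[[0,9,0],[-1.2,0,13.2],5],[[0,10.5,0],[-1.2,0,15.3],5],[[0,11.9,0],[-1.2,0,17.3],5],[[0,12,0],[-1.2,0,17.4],5]]'; python3 -c "from h import *;rep()"
```

```text
t: 9.4
tool_pos: [0.5653, 0.0113, 0.1125]
tool_rot: [3.11, 1.466, 1.348]
contact_force: [1.8, -0.3, -12.4]
grip_width: 0.128
lean [0.24 5.98 0.2 ] disp tool xyz [-3.9  1.5  8.5] pivot rise 4.3 pivot dz -0.1 F [  1.8  -0.3 -12.4] M [-0.33 -0.52  0.05] t 9.4 g 0.1275431504232505
```

```bash
python3 -m creep '[[[0,-1.5,0],[-0.4,0,-2.2],5],[[0,-3,0],[-0.7,0,-4.4],5],[[0,-4.5,0],[-0.9,0,-6.6],5],[[0,-6,0],[-1.1,0,-8.9],5],[[0,-7.5,0],[-1.2,0,-11],5],[[0,-9,0],[-1.2,0,-13.2],5],[[0,-10.5,0],[-1.2,0,-15.3],5],[[0,-11.9,0],[-1.2,0,-17.3],5],[[0,-12,0],[-1.2,0,-17.4],5]]'; python3 -c "
from h import *;rep()
from plant import eyes
d=eyes.get_image('wrist'); cv2.imwrite('pics/w7.png',d['frame'])
d=eyes.get_image('scene'); cv2.imwrite('pics/s7.png',cv2.resize(d['frame'][150:330,150:350],None,fx=3.3,fy=3.3))"
```

```text
t: 10.3
tool_pos: [0.5687, 0.0296, 0.1153]
tool_rot: [0.032, 1.466, -1.728]
contact_force: [1.7, 0.2, -12.9]
grip_width: 0.127
lean [ 0.12 -5.99  0.19] disp tool xyz [ -6.7   1.4 -10.2] pivot rise 7.1 pivot dz -1.6 F [  1.7   0.2 -12.9] M [ 0.3  -0.74  0.08] t 10.3 g 0.12699522992950535
```

View pics/w7.png

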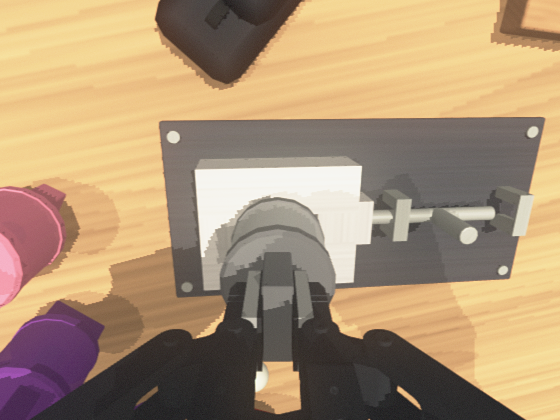

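View pics/s7.png

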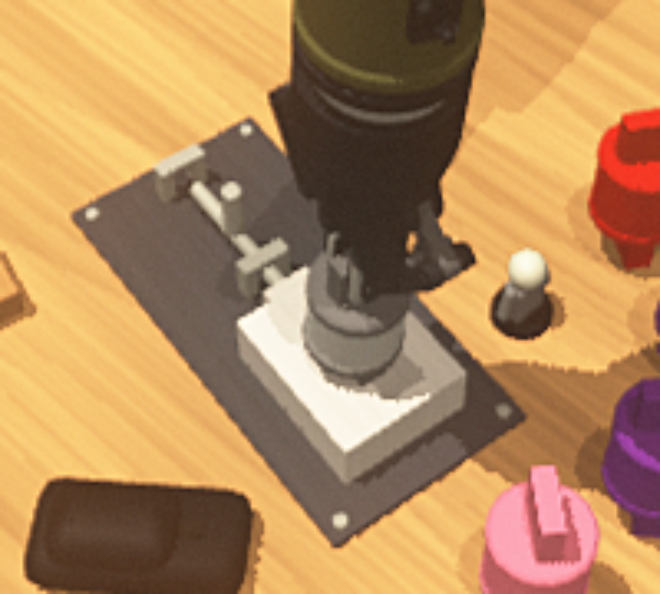

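The case leans with the hand. The bolt knob at (468,235) is unmoved and the stand is still down. Swinging towards the bolt again, trimming about 1 mm of sideways drift.

```bash
python3 -m creep '[[[0,1.5,0],[-0.4,0,2.3],5],[[0,3,0],[-0.7,0,4.6],5],[[0,4.5,0],[-0.9,0,6.9],5],[[0,6,0],[-1.1,0,9.2],5],[[0,7.5,0],[-1.2,0,11.4],5],[[0,9,0],[-1.2,0,13.7],5],[[0,10.5,0],[-1.2,0,15.9],5],[[0,11.9,0],[-1.2,0,18],5],[[0,12,0],[-1.2,0,18.2],5]]'; python3 -c "from h import *;rep()"
```

```text
t: 11.3
tool_pos: [0.5653, 0.0089, 0.1198]
tool_rot: [3.098, 1.465, 1.333]
contact_force: [-0.0, 0.3, -1.2]
grip_width: 0.126
lean [0.42 6.06 0.29] disp tool xyz [-11.2   2.   10.9] pivot rise 11.7 pivot dz 2.1 F [-0.   0.3 -1.2] M [-0.2   0.13  0.01] t 11.3 g 0.12584070527429328
```

```bash
python3 -m creep '[[[0,-1.5,0],[-0.3,0,-2.2],5],[[0,-3,0],[-0.6,0,-4.3],5],[[0,-4.5,0],[-0.8,0,-6.5],5],[[0,-6,0],[-0.9,0,-8.7],5],[[0,-7.5,0],[-1,0,-10.8],5],[[0,-9,0],[-1,0,-13],5],[[0,-10.5,0],[-1,0,-15.1],5],[[0,-11.9,0],[-1,0,-17],5],[[0,-12,0],[-1,0,-17.1],5]]'; python3 -c "from h import *;rep()"
```

```text
t: 12.2
tool_pos: [0.569, 0.0274, 0.123]
tool_rot: [0.052, 1.468, -1.711]
contact_force: [0.3, 0.4, -1.5]
grip_width: 0.126
lean [ 0.3  -5.9   0.29] disp tool xyz [-14.4   2.1  -8.1] pivot rise 14.9 pivot dz 0.4 F [ 0.3  0.4 -1.5] M [0.19 0.02 0.03] t 12.2 g 0.12563942504531242
```

The wrist force has dropped to about the case's weight (1.5 N), so it is free of the grips at about 15 mm of rise. One more swing towards the bolt, then upright.

```bash
python3 -m creep '[[[0,1.5,0],[-0.2,0,2.2],5],[[0,3,0],[-0.3,0,4.3],5],[[0,4.5,0],[-0.3,0,6.5],5],[[0,6,0],[-0.2,0,8.7],5],[[0,7.5,0],[0,0,10.8],5],[[0,9,0],[0.4,0,12.9],5],[[0,10.5,0],[0.8,0,15],5],[[0,11.9,0],[1.2,0,17],5],[[0,11.9,0],[1.2,0,17],5]]'; python3 -c "from h import *;rep()"
```

```text
t: 13.1
tool_pos: [0.5655, 0.0079, 0.1239]
tool_rot: [3.088, 1.465, 1.321]
contact_force: [0.4, 0.3, -0.9]
grip_width: 0.128
lean [0.53 6.02 0.35] disp tool xyz [-15.3   2.3  11.8] pivot rise 15.8 pivot dz 3.1 F [ 0.4  0.3 -0.9] M [-0.1   0.03 -0.05] t 13.1 g 0.12763257396060065
```

```bash
python3 -m creep '[[[0,-1.5,0],[-0.2,0,-2.2],5],[[0,-3,0],[-0.3,0,-4.3],5],[[0,-4.5,0],[-0.4,0,-6.5],5],[[0,-6,0],[-0.5,0,-9],5],[[0,-6,0],[-0.5,0,-9],5],[[0,-6,0],[-0.5,0,-9],5]]'; python3 -c "from h import *;rep()"
```

```text
t: 13.7
tool_pos: [0.5671, 0.0165, 0.1255]
tool_rot: [1.668, 1.565, -0.099]
contact_force: [0.5, -1.1, -1.1]
grip_width: 0.127
lean [0.54 0.03 0.32] disp tool xyz [-16.9   2.3   3.1] pivot rise 16.9 pivot dz 3.0 F [ 0.5 -1.1 -1.1] M [-0.02 -0.09 -0.  ] t 13.7 g 0.12698007487763305
```

```bash
python3 -m creep '[[[0,0,0],[0,0,-1.5],5],[[-0.3,0,0],[-2,0,-3],5],[[-0.3,0,-0.1],[-5,-0.5,-3],5],[[-0.3,0,-0.1],[-8,-0.5,-3],5],[[-0.3,0,-0.1],[-11,-0.5,-3],5],[[-0.3,0,-0.1],[-14,-0.5,-3],5],[[-0.3,0,-0.1],[-15,-0.5,-3],5],[[-0.3,0,-0.1],[-15,-0.5,-3],5],[[-0.3,0,-0.1],[-15,-0.5,-3],5]]'; python3 -c "
from h import *;rep()
from plant import eyes
s,_=cur()
d=eyes.get_image('wrist'); cv2.imwrite('pics/w8.png',d['frame']); c=Cam(d,s); print('knob px pred home',c.proj(np.r_[.5652-.1857*.112,.0199-.9826*.112,.062]))
d=eyes.get_image('scene'); cv2.imwrite('pics/s8.png',cv2.resize(d['frame'][150:330,150:350],None,fx=3.3,fy=3.3))"
```

```text
t: 14.6
tool_pos: [0.5671, 0.0195, 0.1404]
tool_rot: [1.703, 1.567, -0.059]
contact_force: [0.1, 0.4, -1.0]
grip_width: 0.126
lean [0.24 0.03 0.22] disp tool xyz [-31.8   1.7   0.1] pivot rise 31.8 pivot dz 0.0 F [ 0.1  0.4 -1. ] M [-0.02 -0.02  0.05] t 14.6 g 0.1260471543942159
knob px pred home [451.21243497 227.82318688]
```

View pics/w8.png

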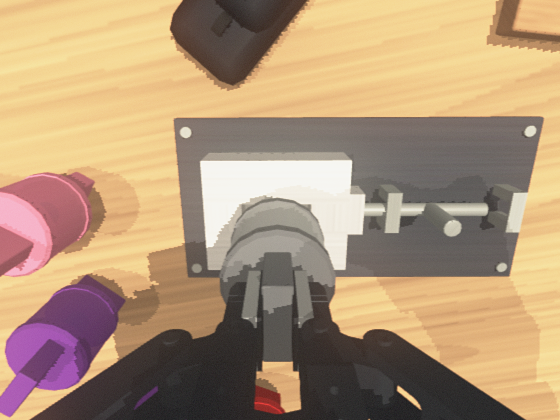

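View pics/s8.png

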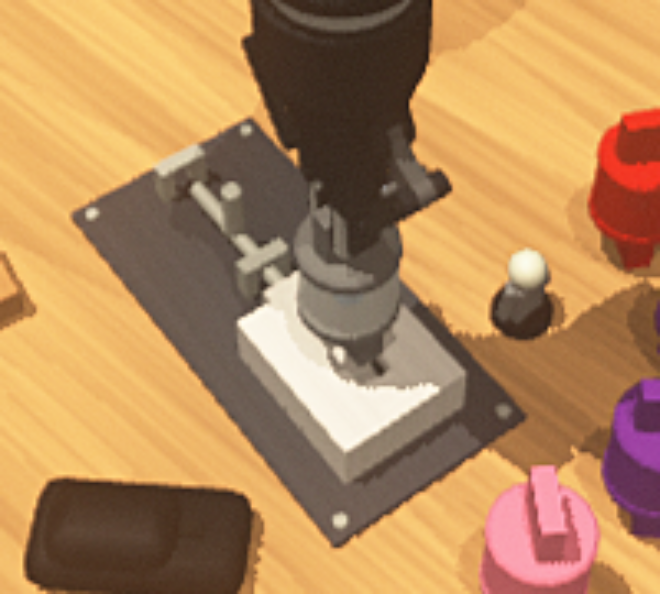

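The case hangs upright above the stand. The knob is at (452,228), against (451,228) predicted for home. I'll check the foot's clearance in an enlarged crop.

```bash
python3 -c "
from h import *
from plant import eyes
d=eyes.get_image('scene'); cv2.imwrite('pics/s9.png',cv2.resize(d['frame'][205:300,215:300],None,fx=6,fy=6,interpolation=cv2.INTER_CUBIC)); c=Cam(d)
px=np.array([.9826,-.1857]);py=np.array([.1857,.9826]);o=np.array([.5652,.0199])
f=lambda x,y,z:((c.proj(np.r_[o+px*x+py*y,z])-[215,205]+.4)*6).round(0).tolist()
for z in (.040,.050):
  print(z,'foot corners',[f(x,y,z) for x,y in((.008,.02),(.008,-.02),(-.008,.02))])
print('socket',[f(x,y,.04) for x,y in((.01,.024),(.01,-.024),(-.01,.024))])
print('stand top',[f(x,y,.04) for x,y in((.04,.05),(.04,-.05),(-.04,.05))])
rep()"
```

```text
0.04 foot corners [[263.0, 361.0], [183.0, 269.0], [307.0, 333.0]]
0.05 foot corners [[263.0, 343.0], [182.0, 250.0], [307.0, 315.0]]
socket [[266.0, 374.0], [170.0, 263.0], [321.0, 339.0]]
stand top [[235.0, 493.0], [37.0, 255.0], [456.0, 348.0]]
lean [0.24 0.02 0.2 ] disp tool xyz [-31.7   1.6   0.1] pivot rise 31.7 pivot dz 0.1 F [ 0.5 -0.3 -1.6] M [-0.02  0.01 -0.05] t 14.75 g 0.1250638972588218
```

View pics/s9.png

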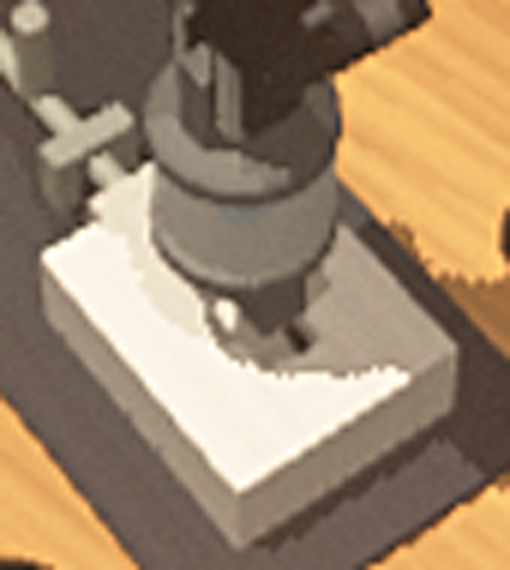

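The foot's lower corners, at about (263,340) and (303,315) in the crop, match the prediction for an underside at z = 50 mm. That is about 10 mm clear of the mouth, with the dark socket visible beneath. The hand is still and upright, so I'm handing in.

```bash
python3 -c "
from plant import bot
print(bot.job_done())"
```

```text
the job is handed in; nothing more can be done
None
```

I slid the bolt home, rocked the case loose, and handed the job in at about 15 s. The gripper is still holding the case upright above its socket.

- **Bolt:** I pinched the knob and slid it about 29 mm, until the force rose to 10 N with no further motion. It measured −112.5 mm from the tab (home is −112 mm). In the last wrist picture it was within about 1 px of the home position.
- **Rocking:** I swung the case about 6° each way, starting away from the bolt: three swings away and three towards. It rose about 3 mm a swing, and the pull read no more than about 13 N at the end of each swing. The grips let go during the second swing towards the bolt, so the last swing each way was of a free foot.
- **Finish:** The hand was upright within 0.3° and still. It had risen about 32 mm, and the last scene picture puts the foot's underside about 10 mm above the socket mouth.

- **Small disagreements:** Camera estimates of the plate's position differed by up to about 3 mm. The foot drifted about 3 mm towards the bolt during the swings, and I re-centred it before the final lift. The tab's height came out at 128–131 mm, against 132 mm in the text. No check failed.

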